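# Fetch the ink mould from behind the pigment tins

### The job

The wooden ink mould stands at the back of the plywood board, behind three pigment tins. First move all three tins to stand in the green tray, then set the mould flat on the steel press plate, centred in the yellow outline and lined up with it, and after that put each tin back upright where it stood on the board. Do not tip a tin or the mould over, and leave the brass weight on the board and the black ink stick in the tray where they are.

Things in the scene. Friction and masses are not known exactly. Their poses are not given: they have to be found in the camera images.
- red_tin_c (a point): Upright round pigment tin, 44 mm across and 90 mm high, straight-sided, white with a red lid (top 22 mm) and a red band; closed, 0.11 to 0.21 kg. The point is its centre, 45 mm above its underside; z is up along its axis. At the start it stands on the board in the row of three, in front of the mould.
- yellow_tin_c (a point): Upright round pigment tin, 44 mm across and 90 mm high, straight-sided, white with a yellow lid (top 22 mm) and a yellow band; closed, 0.11 to 0.21 kg. The point is its centre, 45 mm above its underside; z is up along its axis. At the start it stands on the board in the row of three, in front of the mould.
- blue_tin_c (a point): Upright round pigment tin, 44 mm across and 90 mm high, straight-sided, white with a blue lid (top 22 mm) and a blue band; closed, 0.11 to 0.21 kg. The point is its centre, 45 mm above its underside; z is up along its axis. At the start it stands on the board in the row of three, in front of the mould.
- mould_c (a point): Ink mould: brown wooden block with two brass bands, 42 mm (its x) by 120 mm (its y) by 34 mm high, 0.13 to 0.25 kg, too long to be gripped along its length. The point is its centre, 17 mm above its underside. At the start it lies on the board behind the row of tins, its length along the row, about 10 mm from them. Either end may point either way on the plate.
- board: Fixed plywood board, 150 mm (its x) by 220 mm (its y) and 6 mm thick, flat, no rim. Origin at the centre of its underside, on the table. The row of tins runs along its y, on its -x half (pitch about 58 mm, gaps about 14 mm); the mould lies on its +x half.
- tray: Fixed green metal tray, 130 mm (its x) by 230 mm (its y) outside, walls 4 mm thick and 18 mm high, inner floor 4 mm above the table. Origin at the centre of its underside, on the table. The black ink stick lies along its +x side; the rest of the floor is free: a strip of 85 mm or more along its -x side.
- plate: Fixed steel press plate, 110 mm (its x) by 170 mm (its y), 10 mm thick, flat on top, with a painted yellow outline 61 by 139 mm round the mould's place, long side along its y. Origin at the centre of its underside, on the table.
- weight: Small loose brass weight, 22 mm across and 34 mm high, standing on the board near its back corner (+x, +y), 15 mm or more beyond the mould's end. To be left alone. Origin at the centre of its underside.
- ink_stick: Loose black ink stick, 20 mm (its x) by 90 mm (its y) by 11 mm high, lying in the tray along its +x side. To be left alone. Origin at the centre of its underside.
Not all that is in view belongs to the job. There is more than one size of the part that bears mould_c; the job needs the middle-sized.

How it is judged:
By the outcome, as a careful person would: the job done as asked, in the order asked, and still so for the second after the job is handed in, with the robot touching nothing.
It also fails if it takes over 144 s, if anything falls off the work surface, if the arm or the gripper's body presses on something with over 40 N, if the wrist force passes 120 N, or if a joint passes its speed limit or range.

### The arm

A 6-joint arm with a two-finger parallel gripper is mounted at the origin on the work surface. World frame = base frame: x ahead of the robot, y to its left, z up, the work surface at z = 0. Lengths are in mm, angles in rad, forces in N, time in s.
With the tool pointing down it reaches from about 325 to 875 mm from the base axis. Payload 4.4 kg.
Tool frame: the origin (TCP) lies on the centre line of the jaws, within the pads' length; the fingertips stand 19 mm ahead of it and the grasp point (between the pads) is the TCP (env.tip_reach is the distance from the TCP to the fingertips, in mm); z points along the fingers, y is the line along which they close (so a half turn about z gives the same grasp; the last joint's range is limited). The gripper opens to 85 mm and grips with 20 to 120 N. Pads are 22 mm wide; open, the fingers measure 114 mm over their backs; the gripper's body (76 mm by 85 mm) begins 54 mm behind the grasp point. The pads swing forward as they close: fully open they stand 13 mm farther back than shut.
Start: joints at [0.999, 0.207, 1.542, -0, 1.393, -0.15], TCP at [235.417, 524.601, 250.282] pointing down, gripper open.
Joint ranges: [-2.73, 2.73], [-0.86, 2.22], [0.23, 2.46], [-1.11, 4.25], [0.08, 2.63], [-2.82, 2.82]. Speed limits (rad/s): [2.79, 2.79, 3.14, 3.14, 3.14, 3.14].

### API

Orientations are given as a unit quaternion [x, y, z, w].
In Python, from bench import env gives the robot as it stands. Calls block until the motion is done:
- env.move_to(position, orientation): joint-space move of the TCP to a pose.
- env.movel(position, attitude=None, max_speed=150, until_force=None): straight line of the TCP; attitude=None keeps the orientation; max_speed is the mean speed in mm/s. With until_force (N) it stops when the force on the tool has changed by that much, and returns True; else False.
- env.move_j(angles): joint-space move.
- env.command_gripper(opening, effort=None): finger opening in mm; effort is the grip in N (None keeps the last); returns when the fingers have stopped.
- env.wait(seconds).
- env.inverse_kinematics(position, orientation): joint angles nearest the present ones, or None.
- env.sense(): the state.
- env.capture(name): name is "scene" or "top"; returns a dict with "color" (384x512x3 uint8, red, green, blue), "depth" (384x512 float32, mm along the optical axis (not along the pixel's ray), 0 where there is no reading), "mtx" (3x3 intrinsics, pixels), "dist" ([k1, k2, p1, p2, k3] as OpenCV has them; the pictures are not rectified), "extrinsics" (4x4, takes a point from world to camera coordinates). Camera axes: x right, y up, looking along -z (the intrinsics and any distortion apply to the point x, -y, -z); pixel columns grow to the right and rows downward; lengths in mm; the calibration is good to about 2 mm. A picture is of the moment at which its call begins.
A pose or a line that the arm cannot do raises env.PlanningError and nothing moves.
- env.finish_job(): hands the job in; it is judged then, once.
The state is a dict: "t": time; "joint_pos": joint angles; "qvel": joint speeds; "joint_efforts": joint torques, N m; "ee_pos": TCP position; "orientation": TCP orientation; "contact_force": force on the tool from outside, world axes, zero at the start; "moment": the same for the moment, N m; "width": finger opening in mm; "grasp_force": force on a finger pad.
Only numpy, scipy, OpenCV 4.12 (cv2) and the standard library are available. Lean on these libraries where they do the work, as an engineer would, in place of code of your own. Each camera call takes 0.05 s, during which the arm holds its last target. There are 200 camera calls.

## Working session

There is one attempt and no reset: what is moved stays moved. The work goes in short steps, each a Python script; the robot and the scene stay as the last script left them, time stands still between calls to the robot, and variables do not carry over. Pictures are saved under pics/ and viewed, at most 14 in all, crops included, and the job is handed in when it is done.

```bash
ls; mkdir -p pics; python3 - <<'E'
from bench import env
import cv2,numpy as np
for n in("scene","top"):
    c=env.capture(n); np.savez(f"{n}0.npz",**{k:np.array(v) for k,v in c.items()})
    cv2.imwrite(f"pics/{n}0.png",cv2.resize(c["color"][...,::-1],(800,600),interpolation=cv2.INTER_CUBIC))
    print(n,c["mtx"],c["dist"],np.round(c["extrinsics"],3))
E
```

```text
pics
scene [[412.35911014   0.         253.92601157]
 [  0.         412.35911014 190.92400409]
 [  0.           0.           1.        ]] [-0.05253367  0.          0.          0.          0.        ] [[ 7.470000e-01  6.640000e-01 -1.300000e-02 -3.551710e+02]
 [-4.390000e-01  5.080000e-01  7.410000e-01  1.551920e+02]
 [ 4.990000e-01 -5.480000e-01  6.710000e-01 -1.282283e+03]
 [ 0.000000e+00  0.000000e+00  0.000000e+00  1.000000e+00]]
top [[422.02510429   0.         255.01430848]
 [  0.         422.02510429 200.86618367]
 [  0.           0.           1.        ]] [0.00805856 0.         0.         0.         0.        ] [[-2.500000e-02 -9.990000e-01 -3.700000e-02  5.230100e+01]
 [ 9.800000e-01 -3.100000e-02  1.940000e-01 -4.807650e+02]
 [-1.950000e-01 -3.100000e-02  9.800000e-01 -1.021517e+03]
 [ 0.000000e+00  0.000000e+00  0.000000e+00  1.000000e+00]]
```

View pics/scene0.png

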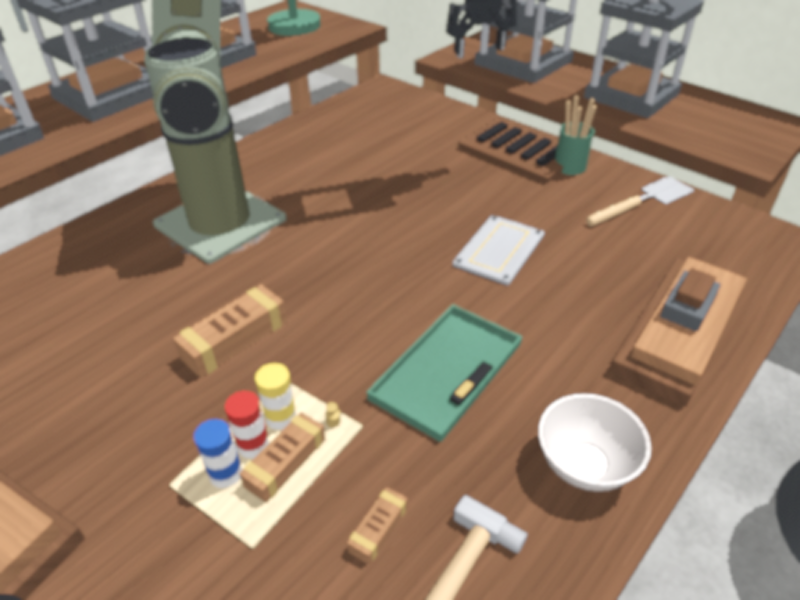

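View pics/top0.png

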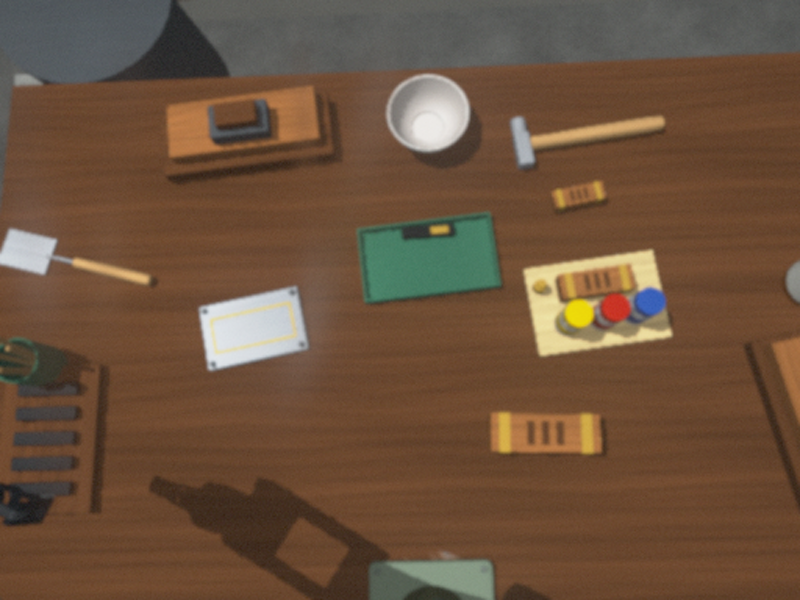

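The top view (800x600) shows three moulds. The large one is alone at (545,433), the small one is at (580,195), and one lies on the board behind the tins at (597,283). The one on the board fits: it is mid-sized and stands behind the tins. The tins are yellow (578,315), red (614,309) and blue (650,303). The plate is at (253,328), the tray at (428,258) and the weight at (541,286).

```bash
cat > h.py <<'E'
import numpy as np,cv2
def load(f): return dict(np.load(f))
def toplane(c,uv,z):
    uv=np.asarray(uv,float).reshape(-1,1,2)
    n=cv2.undistortPoints(uv,c["mtx"],c["dist"]).reshape(-1,2)
    d=np.c_[n[:,0],-n[:,1],-np.ones(len(n))]
    E=c["extrinsics"];R=E[:3,:3];o=-R.T@E[:3,3];w=d@R
    return o+w*((z-o[2])/w[:,2])[:,None]
def cloud(c):
    h,w=c["depth"].shape
    uv=np.stack(np.meshgrid(np.arange(w),np.arange(h)),-1).reshape(-1,2).astype(float)
    n=cv2.undistortPoints(uv.reshape(-1,1,2),c["mtx"],c["dist"]).reshape(-1,2)
    D=c["depth"].reshape(-1,1); p=np.c_[n[:,0],-n[:,1],-np.ones(len(n))]*D
    E=c["extrinsics"]; P=(p-E[:3,3])@E[:3,:3]; P[D[:,0]==0]=np.nan
    return P.reshape(h,w,3)
def uv2(c,P):
    p=np.asarray(P)@c["extrinsics"][:3,:3].T+c["extrinsics"][:3,3]
    return cv2.projectPoints(p*[1,-1,-1],np.zeros(3),np.zeros(3),c["mtx"],c["dist"])[0].reshape(-1,2)
def masks(c):
    h=cv2.cvtColor(c["color"],cv2.COLOR_RGB2HSV); H,S,V=[h[...,i].astype(int) for i in range(3)]
    return dict(red=((H<6)|(H>174))&(S>190)&(V>120),yellow=(H>22)&(H<32)&(S>150)&(V>150),blue=(H>100)&(H<125)&(S>150)&(V>100),H=H,S=S,V=V)
E
python3 - <<'E'
from h import *
for n in("top","scene"):
    c=load(n+"0.npz");P=cloud(c);m=masks(c)
    print(n)
    for k in("red","yellow","blue"):
        M=m[k]&(P[...,2]>88)&(P[...,2]<104)
        if M.sum()<20: print(k,M.sum());continue
        pts=P[M]; uv=np.argwhere(M)[:,::-1]; q=toplane(c,uv,96)
        print(k,M.sum(),np.median(pts,0).round(1),"z sd",pts[:,2].std().round(2),"ray",cv2.minEnclosingCircle(q[:,:2].astype(np.float32)), (q.max(0)+q.min(0))[:2]/2)
    s=512/800
    if n=="top":
        for nm,z,px in(("board",6,[(524,268),(653,250),(672,336),(540,355)]),("plate",10,[(199,306),(297,288),(308,350),(208,370)]),("tray",18,[(358,227),(492,213),(502,288),(366,303)]),("mould",40,[(557,274),(632,265),(636,289),(562,300)])):
            print(nm,toplane(c,np.array(px)*s,z)[:,:2].round(1).tolist())
c=load("top0.npz")["color"][...,::-1]
def crop(u0,v0,u1,v1,f): return cv2.resize(c[v0:v1,u0:u1],None,fx=f,fy=f,interpolation=cv2.INTER_CUBIC)
cv2.imwrite("pics/board.png",crop(325,150,437,234,7))
cv2.imwrite("pics/plate.png",crop(120,178,204,241,9))
cv2.imwrite("pics/tray.png",crop(222,130,328,200,7))
E
```

```text
top
red 214 [ 473.4 -294.2   95.4] z sd 1.92 ray ((473.8916015625, -294.493896484375), 20.763376235961914) [ 473.90283604 -294.15492047]
yellow 261 [ 465.9 -239.4   95.4] z sd 2.05 ray ((465.8332214355469, -239.8186798095703), 22.4777889251709) [ 465.91761284 -239.22305906]
blue 203 [ 479.9 -347.6   95.4] z sd 1.82 ray ((481.1900939941406, -347.3658447265625), 20.22127342224121) [ 479.51705273 -347.31176239]
board [[563.0, -175.0], [586.8, -393.6], [438.9, -409.9], [413.7, -192.2]]
plate [[514.1, 379.4], [540.0, 211.8], [432.9, 192.7], [404.2, 360.4]]
tray [[642.2, 105.5], [658.7, -124.7], [526.6, -134.5], [508.3, 93.7]]
mould [[541.9, -222.5], [552.9, -344.9], [512.5, -347.6], [498.1, -227.4]]
scene
red 0
yellow 0
blue 298 [ 487.8 -352.5   93.9] z sd 1.52 ray ((488.2337951660156, -353.67041015625), 21.987150192260742) [ 488.78270287 -353.67040748]
```

View pics/board.png

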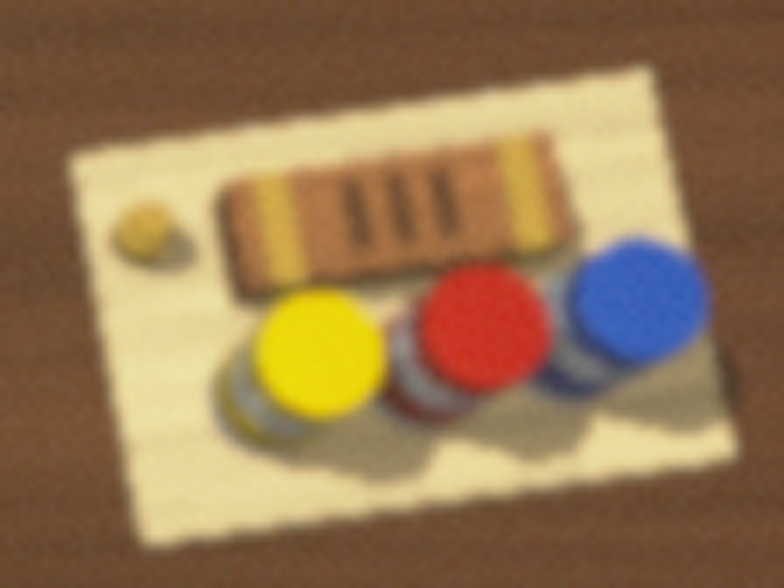

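View pics/plate.png

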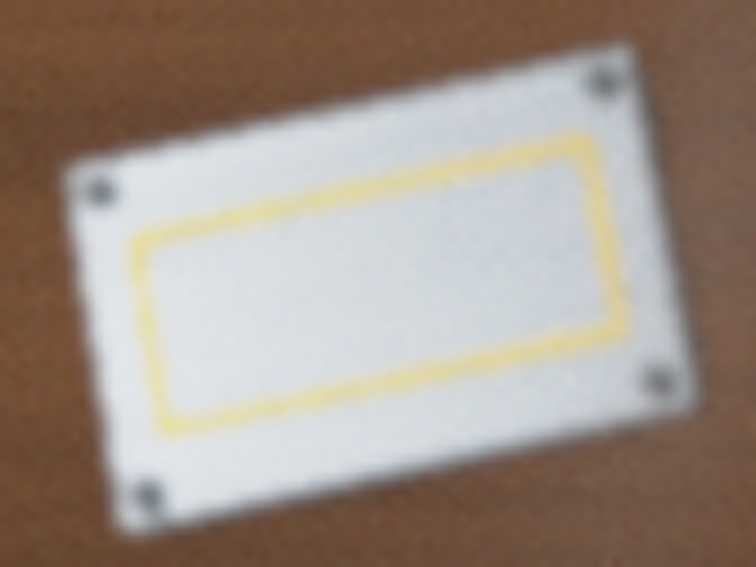

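View pics/tray.png

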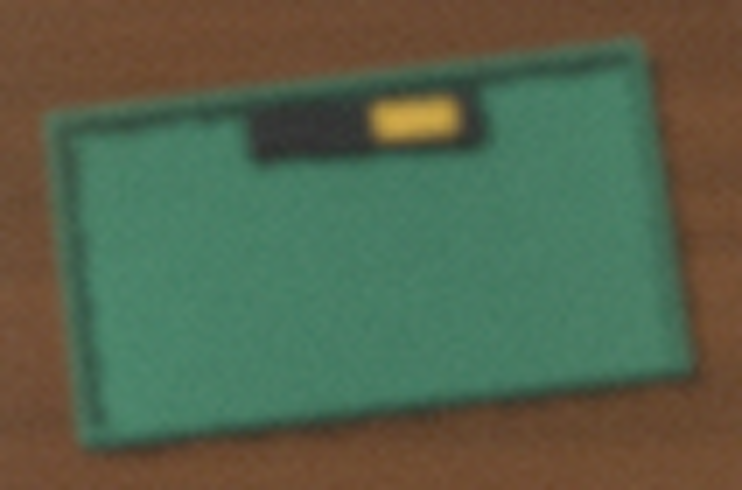

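```bash
cat > fit.py <<'E'
from h import *
from scipy.optimize import least_squares
T=load("top0.npz");S=load("scene0.npz")
def cr(pts,off,f): return (np.array(pts,float)+.5)/f-.5+off
def fitrect(c,px,z,a,b,g):   # rectangle a(x) by b(y): pixel corners -> x,y,yaw
    w=toplane(c,px,z)[:,:2]
    loc=np.array([[a,b],[a,-b],[-a,-b],[-a,b]])/2
    def P(p): R=np.array([[np.cos(p[2]),-np.sin(p[2])],[np.sin(p[2]),np.cos(p[2])]]);return loc@R.T+p[:2]
    r=least_squares(lambda p:(P(p)-w).ravel(),[*w.mean(0),g]); return r.x,np.abs(r.fun).max(),P(r.x)
tins={k:toplane(T,cr([v],(325,150),7),96)[0,:2] for k,v in dict(yellow=(321,353),red=(485,328),blue=(640,301)).items()}
out={}
out["board"]=fitrect(T,cr([(70,157),(652,68),(738,458),(145,547)],(325,150),7),6,150,220,.1)
out["plate"]=fitrect(T,cr([(65,163),(632,45),(700,408),(120,535)],(120,178),9),10,110,170,.1)
out["outline"]=fitrect(T,cr([(130,236),(600,133),(633,338),(163,437)],(120,178),9),10,61,139,.1)
out["tray"]=fitrect(T,cr([(45,113),(640,38),(692,372),(85,447)],(222,130),7),18,130,230,.1)
P=cloud(T);m=masks(T);x,y,z=P[...,0],P[...,1],P[...,2]
M=(z>35)&(z<45)&(x>490)&(x<570)&(y<-215)&(y>-360)
q=toplane(T,np.argwhere(M)[:,::-1],40)[:,:2].astype(np.float32)
if __name__=="__main__":
    for k,v in tins.items(): print(k,v.round(1))
    for k,v in out.items(): print(k,v[0].round(3),v[1].round(1))
    print("mould depth",cv2.minAreaRect(q),len(q))
    (mc,sz,an)=cv2.minAreaRect(q); yaw=out["board"][0][2]
    loc=np.array([[21,60],[21,-60],[-21,-60],[-21,60]]);R=np.array([[np.cos(yaw),-np.sin(yaw)],[np.sin(yaw),np.cos(yaw)]])
    mq=loc@R.T+mc
    t=np.linspace(0,6.3,60)
    def draw(c,box,f):
        u0,v0,u1,v1=box; I=cv2.resize(c["color"][v0:v1,u0:u1,::-1],None,fx=f,fy=f,interpolation=cv2.INTER_CUBIC)
        def pl(W,z,col):
            u=(uv2(c,np.c_[W,np.full(len(W),z)])+.5-[u0,v0])*f-.5
            cv2.polylines(I,[np.round(u).astype(np.int32)],True,col,1)
        for v in tins.values(): pl(v+22*np.c_[np.cos(t),np.sin(t)],96,(0,0,0)); pl(v+22*np.c_[np.cos(t),np.sin(t)],6,(255,0,255))
        pl(mq,40,(255,255,0)); pl(out["board"][2],6,(0,255,0)); return I
    cv2.imwrite("pics/ovS.png",draw(S,(105,225,235,350),5)); cv2.imwrite("pics/ovT.png",draw(T,(325,150,437,234),7))
E
python3 fit.py
```

```text
yellow [ 465.8 -239.1]
red [ 472.8 -295.2]
blue [ 480.5 -348.2]
board [ 5.00467e+02 -2.91788e+02  1.20000e-01] 1.2
plate [4.74742e+02 2.86669e+02 1.83000e-01] 1.5
outline [4.74860e+02 2.85967e+02 1.83000e-01] 1.3
tray [ 5.86091e+02 -1.21920e+01  9.50000e-02] 1.3
mould depth ((521.5206298828125, -286.8636474609375), (58.72172164916992, 119.88192749023438), 6.440152645111084) 764
```

View pics/ovS.png

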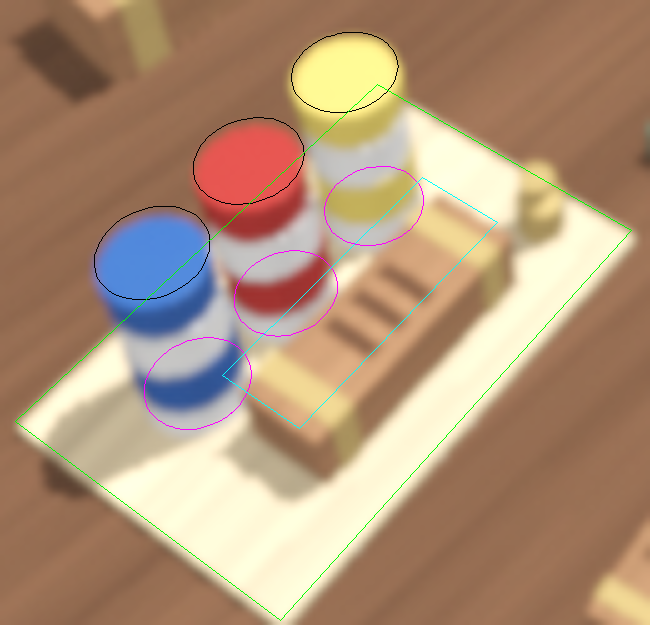

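View pics/ovT.png

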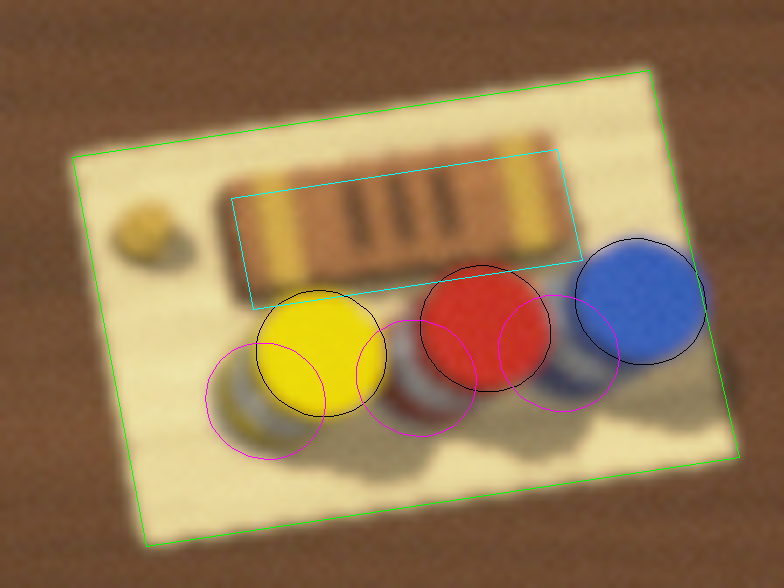

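The overlays agree to about 1.5 px. The mould on the board, top-view crop (230..578, 133..300), measures about 42 x 120 mm, which confirms it as the middle size. I'll average the two views for the tins and move the first one.

```bash
cat > rob.py <<'E'
from bench import env
import numpy as np
from scipy.spatial.transform import Rotation as R
TIN=dict(yellow=(466.4,-239.8),red=(474,-296.4),blue=(482.4,-350.3))
BY,TY,PY=.12,.095,.183
def quat(yaw):  # tool down, jaw line along a body's x at this yaw; pick the half turn nearest joint-6 centre
    c,s=np.cos(yaw),np.sin(yaw)
    return R.from_matrix(np.array([[-s,c,0],[c,s,0],[0,0,-1]]).T)
def best(p,yaw):
    o=[]
    for k in(0,np.pi):
        q=quat(yaw+k).as_quat(); j=env.inverse_kinematics(p,q)
        if j is not None:o.append((abs(j[5]),q))
    return min(o,key=lambda t:t[0])[1]
def tray(y,x=-25):
    c,s=np.cos(TY),np.sin(TY); return np.array([586.1+c*x-s*y,-12.2+s*x+c*y])
SLOT=dict(yellow=tray(-65),red=tray(0),blue=tray(65))
HI=215
def pick(xy,yaw,z,eff=40,sp=120):
    env.command_gripper(85); p=[*xy,HI]; env.move_to(p,best(p,yaw))
    env.movel([*xy,z],max_speed=sp); env.command_gripper(0,eff)
    s=env.sense(); print("grip",round(s["width"],1),round(s["grasp_force"],1),"t",round(s["t"],1))
    env.movel([*xy,HI],max_speed=sp); print("held",round(env.sense()["width"],1))
def place(xy,yaw,z,op=85,sp=120):
    p=[*xy,HI]; env.move_to(p,best(p,yaw)); env.movel([*xy,z+12],max_speed=sp)
    h=env.movel([*xy,z-2],max_speed=25,until_force=4)
    print("down",h,round(env.sense()["ee_pos"][2]-z,2))
    env.command_gripper(op); env.movel([*xy,HI],max_speed=sp); print("t",round(env.sense()["t"],1))
def snap(n):
    import cv2
    for k in("top","scene"):
        c=env.capture(k); np.savez(f"{k}_{n}.npz",**{a:np.array(b) for a,b in c.items()})
E
python3 - <<'E'
from fit import *
print("mould top",fitrect(T,cr([(232,183),(548,133),(576,228),(248,282)],(325,150),7),40,42,120,.1))
# scene corners in order (+x+y),(+x-y),(-x-y),(-x+y)
print("mould scene",fitrect(S,cr([(513,238),(327,438),(252,375),(443,196)],(105,225),5),40,42,120,.1))
print("board scene",fitrect(S,cr([(637,238),(284,625),(15,428),(377,88)],(105,225),5),6,150,220,.1)[:2])
from rob import *
print(SLOT)
pick(TIN["blue"],BY,74)
place(SLOT["blue"],TY,72)
E
```

```text
mould top (array([ 5.30031607e+02, -2.85759652e+02,  1.31607267e-01]), np.float64(2.9758608046422523), array([[ 542.97634352, -223.52273562],
       [ 558.72366501, -342.48500639],
       [ 517.08687025, -347.99656891],
       [ 501.33954875, -229.03429815]]))
mould scene (array([ 5.33044313e+02, -2.84300692e+02,  1.02048262e-01]), np.float64(5.225994171075172), array([[ 547.82278813, -222.47354084],
       [ 560.04733632, -341.84925203],
       [ 518.2658374 , -346.12784389],
       [ 506.04128921, -226.75213271]]))
board scene (array([ 5.03450367e+02, -2.93015263e+02,  1.19635741e-01]), np.float64(1.7400338258496504))
{'yellow': array([567.37844364, -79.27833724]), 'red': array([561.21272768, -14.57142922]), 'blue': array([555.04701172,  50.13547881])}
grip 43.2 40.7 t 5.3
held 43.3
down True 0.46
t 11.7
```

```bash
python3 - <<'E'
from rob import *
for k in("red","yellow"):
    pick(TIN[k],BY,74); place(SLOT[k],TY,72)
env.move_to([450,100,300],best([450,100,300],TY)); snap("b")
from h import *
import cv2
I=[]
for k,b in(("top",(325,150,437,234)),("top",(222,130,334,214)),("scene",(105,225,235,322))):
    c=load(f"{k}_b.npz");u0,v0,u1,v1=b
    I.append(cv2.resize(c["color"][v0:v1,u0:u1,::-1],(392,294),interpolation=cv2.INTER_CUBIC))
I.append(cv2.resize(load("scene_b.npz")["color"][...,::-1],(392,294)))
cv2.imwrite("pics/b.png",np.vstack([np.hstack(I[:2]),np.hstack(I[2:])]))
E
```

```text
grip 43.2 40.7 t 15.0
held 43.0
down True 0.45
t 21.0
grip 43.1 40.6 t 24.0
held 43.1
down True 0.43
t 29.7
```

View pics/b.png

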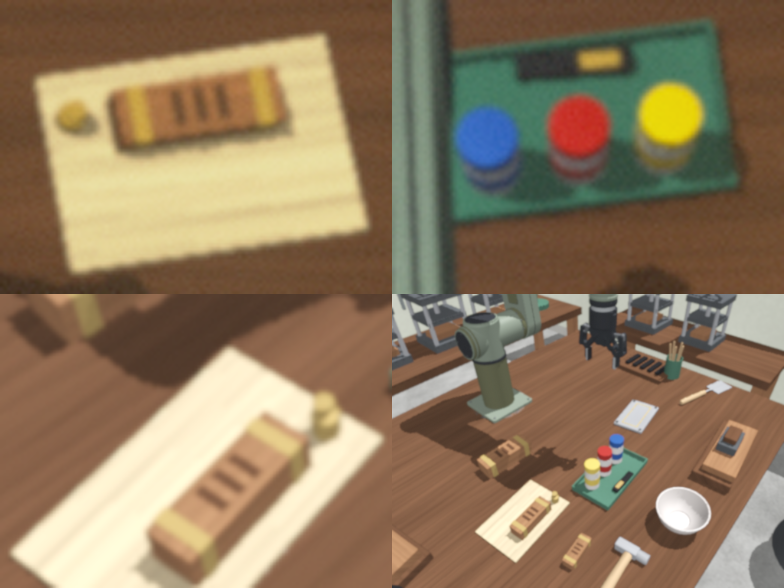

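Top-left crop: mould alone on the board, weight untouched. Top-right: blue, red and yellow tins upright in the tray, ink stick untouched. Next I'll refine the mould with a silhouette fit in both views.

```bash
cat > mfit.py <<'E'
from h import *
from scipy.optimize import minimize
def hull(c,p,z0,a=42,b=120,h=34):
    x,y,w=p; R=np.array([[np.cos(w),-np.sin(w)],[np.sin(w),np.cos(w)]])
    l=np.array([[i,j] for i in(a/2,-a/2) for j in(b/2,-b/2)])@R.T+[x,y]
    P=np.r_[np.c_[l,[z0]*4],np.c_[l,[z0+h]*4]]
    return cv2.convexHull(uv2(c,P).astype(np.float32))
def mask(c,p,z0,f):
    m=masks(c); r=np.zeros(m["H"].shape,np.uint8)
    cv2.fillConvexPoly(r,np.round(hull(c,p,z0,60,136,36)).astype(np.int32),1)
    M=(f(m)&(r>0)).astype(np.uint8)
    n,l,s,_=cv2.connectedComponentsWithStats(M); M=(l==1+np.argmax(s[1:,4])).astype(np.uint8)
    return cv2.morphologyEx(M,cv2.MORPH_CLOSE,np.ones((5,5)))
def fit(c,p,z0,f,K=8):
    M=mask(c,p,z0,f); Mb=cv2.resize(M.astype(np.float32),None,fx=1,fy=1)
    ys,xs=np.where(M);u0,v0,u1,v1=xs.min()-6,ys.min()-6,xs.max()+7,ys.max()+7
    B=Mb[v0:v1,u0:u1]
    def cost(q):
        r=np.zeros(((v1-v0)*K,(u1-u0)*K),np.uint8)
        cv2.fillConvexPoly(r,np.round((hull(c,q,z0)+.5-[u0,v0])*K-.5).astype(np.int32),1)
        return np.abs(cv2.resize(r.astype(np.float32),(u1-u0,v1-v0),interpolation=cv2.INTER_AREA)-B).sum()
    s=np.array([p+np.array(d) for d in([0,0,0],[5,0,0],[0,5,0],[0,0,.06])])
    r=minimize(cost,p,method="Nelder-Mead",options=dict(initial_simplex=s,xatol=.02,fatol=.05))
    return r.x.round(3),round(r.fun,1),int(M.sum()),cv2.contourArea(hull(c,r.x,z0))
E
python3 - <<'E'
from mfit import *
p=np.array([531.5,-285,.12])
for k in("top","scene"):
    c=load(k+"_b.npz")
    m=masks(c); u=np.round(uv2(c,[[531.5,-285,40],[460,-285,6]])).astype(int)
    print(k,[[int(m[a][v,x]) for a in"HSV"] for x,v in u])
    for th in(100,115,130): print(th,fit(c,p,6,lambda m:(m["S"]>th)&(m["V"]>60)))
E
```

```text
top [[13, 137, 119], [24, 83, 233]]
100 (array([ 5.29876e+02, -2.86756e+02,  1.21000e-01]), np.float64(44.0), 956, 925.0694084090646)
115 (array([ 5.30459e+02, -2.85928e+02,  1.20000e-01]), np.float64(88.2), 845, 925.0448326577898)
130 (array([ 5.29324e+02, -2.86188e+02,  1.70000e-01]), np.float64(173.7), 753, 917.9968996441457)
scene [[12, 117, 144], [24, 41, 255]]
100 (array([ 5.30783e+02, -2.85100e+02,  1.67000e-01]), np.float64(268.2), 1307, 1573.1436746821273)
115 (array([ 5.26586e+02, -2.81838e+02,  2.16000e-01]), np.float64(1094.3), 309, 1547.0802089991048)Traceback (most recent call last):
  File "<stdin>", line 7, in <module>
  File "mfit.py", line 15, in fit
    M=mask(c,p,z0,f); Mb=cv2.resize(M.astype(np.float32),None,fx=1,fy=1)
  File "mfit.py", line 12, in mask
    n,l,s,_=cv2.connectedComponentsWithStats(M); M=(l==1+np.argmax(s[1:,4])).astype(np.uint8)
                                                         ~~~~~~~~~^^^^^^^^^
    return _wrapfunc(a, 'argmax', axis=axis, out=out, **kwds)
    return bound(*args, **kwds)
ValueError: attempt to get argmax of an empty sequence
```

```bash
python3 - <<'E'
from rob import *
pick((530.7,-285.9),.121,29)
place((474.9,286.3),.183,33,op=70,sp=100)
env.move_to([450,0,300],best([450,0,300],TY)); snap("c")
from mfit import *
for k in("top","scene"):
    c=load(k+"_c.npz"); 
    for th in(70,90,110): print(k,th,fit(c,np.array([475,286,.183]),10,lambda m:(m["H"]<30)&(m["S"]>th)&(m["V"]>50)))
a=load("top_c.npz")["color"][178:241,120:204,::-1];b=load("scene_c.npz")["color"][130:187,285:355,::-1]
cv2.imwrite("pics/c.png",np.hstack([cv2.resize(a,(400,300),interpolation=cv2.INTER_CUBIC),cv2.resize(b,(370,300),interpolation=cv2.INTER_CUBIC)]))
E
```

```text
grip 41.5 42.8 t 34.6
held 41.8
down True 0.38
t 43.0
top 70 (array([4.76028e+02, 2.87139e+02, 1.89000e-01]), np.float64(74.0), 876, 914.2979204120347)
top 90 (array([4.75633e+02, 2.89184e+02, 1.80000e-01]), np.float64(102.3), 818, 914.0100744365482)
top 110 (array([4.76506e+02, 2.87077e+02, 1.92000e-01]), np.float64(150.8), 768, 914.5236150157871)
scene 70 (array([4.71804e+02, 2.93819e+02, 2.25000e-01]), np.float64(135.8), 650, 617.6823551296256)
scene 90 (array([4.71665e+02, 2.96147e+02, 2.45000e-01]), np.float64(140.0), 619, 608.7805838063359)
scene 110 (array([4.70200e+02, 2.96168e+02, 2.80000e-01]), np.float64(174.9), 542, 596.3179423615802)
```

View pics/c.png

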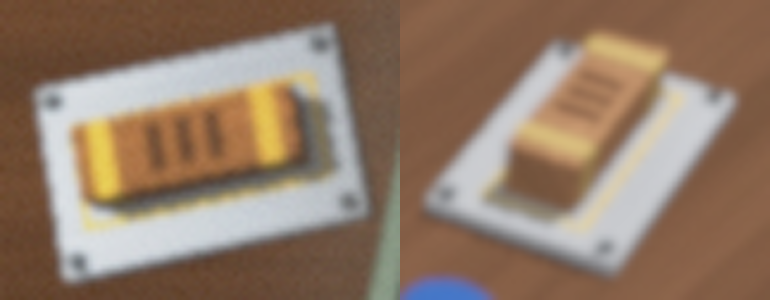

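```bash
python3 - <<'E'
from fit import fitrect
from mfit import *
S=load("scene_c.npz");T=load("top_c.npz")
px=(np.array([(338,97),(215,275),(25,208),(155,38)])+.5)/[370/70,300/57]-.5+[285,130]
s=fitrect(S,px,10,110,170,.18); print("plate scene",s[:2])
def draw(c,p,box,f):
    u0,v0,u1,v1=box; I=cv2.resize(c["color"][v0:v1,u0:u1,::-1],None,fx=f,fy=f,interpolation=cv2.INTER_CUBIC)
    def rect(a,b,z,col):
        w=p[2];R=np.array([[np.cos(w),-np.sin(w)],[np.sin(w),np.cos(w)]])
        l=np.array([[a,b],[a,-b],[-a,-b],[-a,b]])/2@R.T+p[:2]
        u=(uv2(c,np.c_[l,[z]*4])+.5-[u0,v0])*f-.5; cv2.polylines(I,[np.round(u).astype(np.int32)],True,col,1)
    rect(110,170,10,(0,255,0));rect(61,139,10,(255,0,255));rect(42,120,44,(255,255,0));rect(42,120,10,(255,0,0)); return cv2.resize(I,(400,400*I.shape[0]//I.shape[1]))
A=draw(T,(474.8,286.3,.183),(120,178,204,241),10);B=draw(S,s[0],(280,125,364,188),10)
cv2.imwrite("pics/d.png",np.hstack([A,B]))
E
```

```text
plate scene (array([4.79384566e+02, 2.81219896e+02, 2.02575134e-01]), np.float64(4.820274131993187))
```

View pics/d.png

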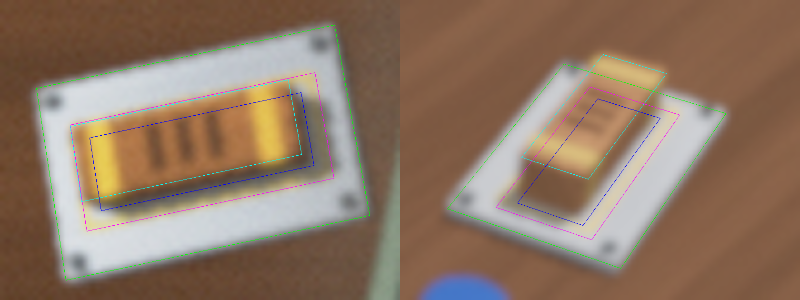

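```bash
python3 - <<'E'
from h import *
S=load("scene_c.npz")["color"][127:184,285:361,::-1];T=load("top_c.npz")["color"][187:236,125:197,::-1]
cv2.imwrite("pics/e.png",cv2.resize(S,None,fx=10,fy=10,interpolation=cv2.INTER_CUBIC))
cv2.imwrite("pics/f.png",cv2.resize(T,None,fx=11,fy=11,interpolation=cv2.INTER_CUBIC))
E
```

```text
(no output)
```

View pics/e.png

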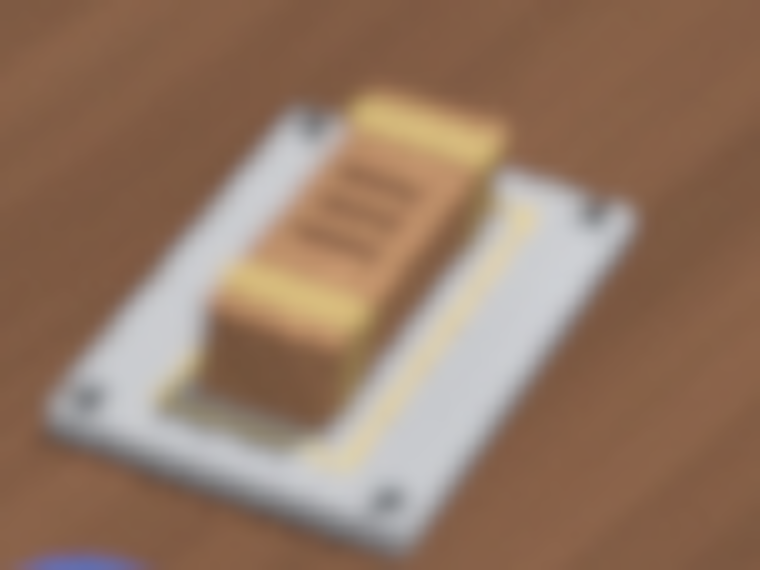

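View pics/f.png

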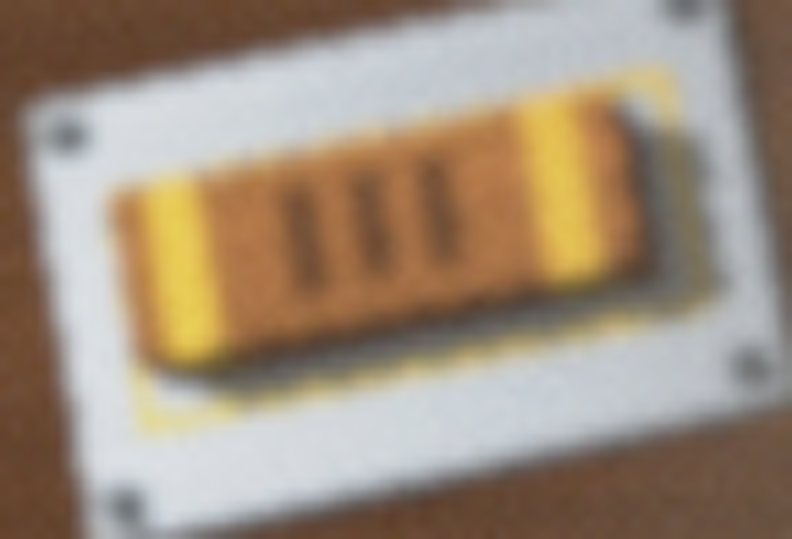

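```bash
python3 - <<'E'
from fit import fitrect
from h import *
S=load("scene_c.npz");T=load("top_c.npz")
c10=lambda p:(np.array(p,float)+.5)/10-.5+[285,127]
c11=lambda p:(np.array(p,float)+.5)/11-.5+[125,187]
pl=fitrect(S,c10([(637,212),(407,543),(45,402),(290,103)]),10,110,170,.18)
ol=toplane(S,c10([(540,203),(347,473),(157,395)]),10)[:,:2]
print("scene plate",pl[0].round(3),pl[1],"outline centre (diag)",((ol[0]+ol[2])/2).round(1), np.linalg.norm(np.diff(ol,axis=0),axis=1))
m=fitrect(S,c10([(510,125),(360,322+20),(208,300),(355,88)]),44,42,120,.18); print("scene mould top",m[0].round(3),m[1])
b=toplane(S,c10([(322,427),(203,388)]),10)[:,:2]; a=m[0][2] if 0 else .183
R=np.array([[np.cos(a),-np.sin(a)],[np.sin(a),np.cos(a)]])
print("base front corners local",((b-(ol[0]+ol[2])/2)@R).round(1),"want (21,-60),(-21,-60)")
m=fitrect(T,c11([(110,192),(613,95),(648,270),(153,365)]),44,42,120,.18); print("top mould",m[0].round(3),m[1])
o=fitrect(T,c11([(105,190),(672,65),(712,305),(143,432)]),10,61,139,.18); print("top outline",o[0].round(3),o[1])
E
```

```text
scene plate [4.76481e+02 2.83955e+02 1.88000e-01] 2.7783719123088986 outline centre (diag) [475.2 289.3] [144.66608307  60.78773547]
scene mould top [4.76578e+02 2.84856e+02 2.41000e-01] 3.9019228410887195
base front corners local [[ 17.2 -59.7]
 [-19.2 -60.7]] want (21,-60),(-21,-60)
top mould [4.73460e+02 2.84404e+02 1.70000e-01] 3.0047217498619716
top outline [4.75527e+02 2.86792e+02 1.89000e-01] 0.7601547026653748
```

Both views put the mould within about 1–2 mm of the outline centre, aligned with it, so I'll put the tins back.

```bash
python3 - <<'E'
from rob import *
for k in("yellow","red","blue"):
    pick(SLOT[k],TY,72); place(TIN[k],BY,74)
env.move_to([450,100,300],best([450,100,300],TY)); snap("g")
from h import *
for n in("top","scene"):
  for k in("red","yellow","blue"):
    r=[]
    for f in(n+"0.npz",n+"_g.npz"):
        c=load(f);m=masks(c)[k].astype(np.uint8); u=uv2(c,[[*TIN[k],85]])[0]
        w=np.zeros_like(m); cv2.circle(w,tuple(int(a) for a in u),16,1,-1)
        r.append(np.argwhere((m*w)>0).mean(0)[::-1])
    print(n,k,"px shift",(r[1]-r[0]).round(2))
I=[]
for k,b in(("top",(325,150,437,234)),("top",(120,150,204,213)),("scene",(105,225,235,322))):
    c=load(f"{k}_g.npz");u0,v0,u1,v1=b
    I.append(cv2.resize(c["color"][v0:v1,u0:u1,::-1],(392,294),interpolation=cv2.INTER_CUBIC))
I.append(cv2.resize(load("scene_g.npz")["color"][...,::-1],(392,294)))
cv2.imwrite("pics/g.png",np.vstack([np.hstack(I[:2]),np.hstack(I[2:])]))
E
```

```text
grip 43.0 40.7 t 47.1
held 43.1
down True 0.4
t 52.7
grip 43.3 40.7 t 55.7
held 43.4
down True 0.44
t 61.7
grip 43.2 40.8 t 65.1
held 43.2
down True 0.4
t 71.5
top red px shift [0.12 0.56]
top yellow px shift [-0.06  0.65]
top blue px shift [-0.01  0.03]
scene red px shift [nan nan]
scene yellow px shift [nan nan]
scene blue px shift [-0.09 -0.24]<stdin>:12: RuntimeWarning: Mean of empty slice.
  ret = um.true_divide(
```

View pics/g.png

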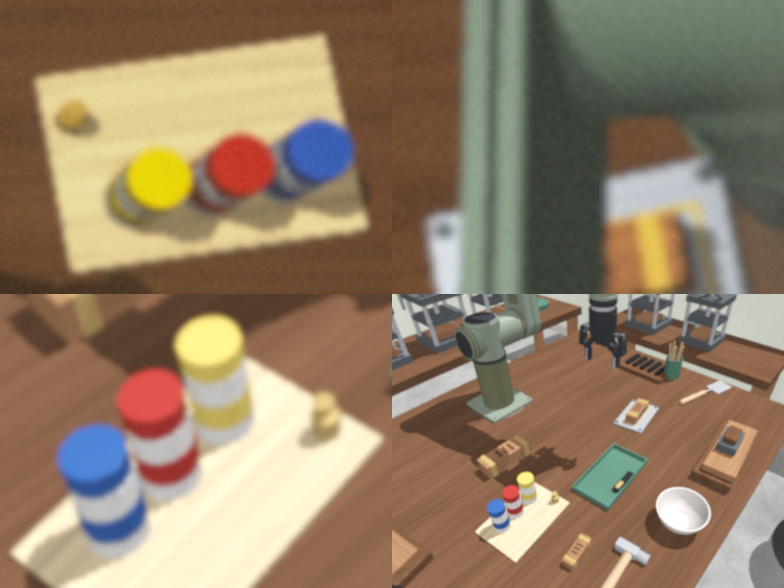

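The pictures show the tins upright on the board. Their lids have moved at most 0.65 px (about 1.5 mm) from the start, with red and yellow not measurable in the scene view. The weight and ink stick are untouched and the mould is on the plate.

```bash
python3 -c "
from bench import env
print(env.finish_job())"
```

```text
the job is handed in; nothing more can be done
None
```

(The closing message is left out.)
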